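# Load the seasoning rack in order

### The arm

A 7-joint arm with a two-finger parallel gripper is mounted at the origin on the work surface. World frame = base frame: x ahead of the robot, y to its left, z up, the work surface at z = 0. Lengths are in m, angles in rad, forces in N, time in s.
With the tool pointing down it reaches from about 0.425 to 0.925 m from the base axis. Payload 6.8 kg.
Tool frame: the origin (TCP) lies on the front face of the gripper's body, between the roots of the fingers; the fingertips stand 73 mm ahead of it and the grasp point (between the pads) lies 54 mm ahead of it (env.nose_length is the distance from the TCP to the fingertips, in m); z points along the fingers, y is the line along which they close (so a half turn about z gives the same grasp; the last joint's range is limited). The gripper opens to 85 mm and grips with 20 to 120 N. Pads are 22 mm wide; open, the fingers measure 114 mm over their backs; the gripper's body (76 mm by 85 mm) begins 54 mm behind the grasp point. The pads swing forward as they close: fully open they stand 13 mm farther back than shut.
Start: joints at [-1.348, 0.477, 0.022, 1.555, -0.011, 1.109, -0.083], TCP at [0.219, 0.638, 0.304] pointing down, gripper open.
Joint ranges: [-2.96, 2.96], [-0.34, 2.1], [-1.41, 1.46], [0.24, 2.44], [-1.37, 4.51], [0.17, 1.92], [-2.96, 2.96]. Speed limits (rad/s): [2.39, 2.39, 3.14, 3.14, 3.14, 3.14, 3.14].

### API

Orientations are given as a unit quaternion [w, x, y, z].
In Python, from cell import env, kin, camera, calibration, job gives the robot as it stands. The module is installed in compiled form; this text tells all that it offers. Calls block until the motion is done:
- env.reach(position, orientation): joint-space move of the TCP to a pose.
- env.movel(position, velocity=0.15, rot=None, stop_force=None): straight line of the TCP; rot=None keeps the orientation; velocity is the mean speed in m/s. With stop_force (N) it stops when the force on the tool has changed by that much, and returns True; else False.
- env.goto_joints(angles): joint-space move.
- env.grip(opening, f_grip=None): finger opening in m; f_grip is the grip in N (None keeps the last); returns when the fingers have stopped.
- env.dwell(seconds).
- kin.inverse_kinematics(position, orientation): joint angles nearest the present ones, or None.
- env.get_state(): the state.
- camera(name): name is "scene" or "top" or "wrist"; returns (picture, depth): 480x640x3 uint8, blue, green, red; 480x640 float32, m along the optical axis (not along the pixel's ray), 0 where there is no reading.
- calibration(name): a dict with "fx", "fy", "cx", "cy" (pixels), "rvec" (rotation vector, rad) and "tvec" (3), from world to camera coordinates, as OpenCV has them. Camera axes: x right, y down, z forward; pixel columns grow to the right and rows downward; lengths in m; the calibration is good to about 2 mm. A picture is of the moment at which its call begins: read the wrist's pose just before it. calibration takes no time and is no camera call; for the wrist camera it gives the pose at the moment of the call.
A pose or a line that the arm cannot do raises env.PlanningError and nothing moves.
- job.job_done(): hands the job in; it is judged then, once.
The state is a dict: "time": time; "qpos": joint angles; "joint_velocities": joint speeds; "joint_torque": joint torques, N m; "tcp_pos": TCP position; "orientation": TCP orientation; "force": force on the tool from outside, world axes, zero at the start; "torque": the same for the moment, N m; "opening": finger opening in m; "gripper_force": force on a finger pad.
Only numpy, scipy, OpenCV 4.12 (cv2) and the standard library are available. Lean on these libraries where they do the work, as an engineer would, in place of code of your own. Each camera call takes 0.05 s, during which the arm holds its last target. There are 200 camera calls.

### The job

Load the three shaker tins from the tray into the leaning rack beside it, each into the pocket whose tag has the same number of dots (and the same colour) as its lid: the one-dot tin first, then the two-dot, then the three-dot. Lower each tin right to the bottom of its pocket, lid outwards, before letting go of it, and leave the salt crock and the clip jar where they are.

Things in the scene. Friction and masses are not known exactly. Their poses are not given: they have to be found in the camera images.
- rack: Fixed wooden stand, 150 (x) by 312 (y) mm, 56 mm high cheeks; origin: centre of underside. Three steel pockets at y = -100, 0, 100 mm, leaning 30 degrees from vertical, mouths towards its -x (robot) side; each 52 mm square inside, 50 mm deep along its axis, walls 3 mm, floor centre 30 mm above the counter. A 56 mm high ledge along its +x side carries a tag beside each pocket.
- tray: Aluminium tray with rolled edges, 200 (x) by 320 (y) mm, edge 13 mm high, floor 2 mm thick; stays put. Origin: centre of its underside. The tins start standing on its floor.
- tin_1: Shaker tin number one: plain aluminium cylinder, 44 mm diameter, 92 mm tall overall, closed, smooth-sided, with a coloured lid of the same diameter forming the top 24 mm (lid blue, one white dot on top). About 140 g. Origin: centre of its underside; z runs up its axis. Starts upright.
- tin_2: Shaker tin number two: plain aluminium cylinder, 44 mm diameter, 92 mm tall overall, closed, smooth-sided, with a coloured lid of the same diameter forming the top 24 mm (lid yellow, two black dots on top). About 140 g. Origin: centre of its underside; z runs up its axis. Starts upright.
- tin_3: Shaker tin number three: plain aluminium cylinder, 44 mm diameter, 92 mm tall overall, closed, smooth-sided, with a coloured lid of the same diameter forming the top 24 mm (lid red, three white dots on top). About 140 g. Origin: centre of its underside; z runs up its axis. Starts upright.
- tag_1: Tag number one: 44 mm square tile, 4 mm thick, fixed flat on the rack's ledge (blue, one white dot), marking the pocket next to it on the robot's side. Origin: centre of its underside; x, y parallel to the rack's. Which tag stands at which pocket varies.
- pocket_1 (a point): Centre of the inner floor of the pocket marked by tag one: 62 mm to the tag's -x side, 26 mm below its underside. z runs along the pocket out of its mouth, leaning 30 degrees to the rack's -x; y is the rack's y. A seated tin has its origin here (4 mm sideways play, so it may lean a few degrees more) and its z along this z; its top 42 mm stand out.
- tag_2: Tag number two: 44 mm square tile, 4 mm thick, fixed flat on the rack's ledge (yellow, two black dots), marking the pocket next to it on the robot's side. Origin: centre of its underside; x, y parallel to the rack's. Which tag stands at which pocket varies.
- pocket_2 (a point): Centre of the inner floor of the pocket marked by tag two: 62 mm to the tag's -x side, 26 mm below its underside. z runs along the pocket out of its mouth, leaning 30 degrees to the rack's -x; y is the rack's y. A seated tin has its origin here (4 mm sideways play, so it may lean a few degrees more) and its z along this z; its top 42 mm stand out.
- tag_3: Tag number three: 44 mm square tile, 4 mm thick, fixed flat on the rack's ledge (red, three white dots), marking the pocket next to it on the robot's side. Origin: centre of its underside; x, y parallel to the rack's. Which tag stands at which pocket varies.
- pocket_3 (a point): Centre of the inner floor of the pocket marked by tag three: 62 mm to the tag's -x side, 26 mm below its underside. z runs along the pocket out of its mouth, leaning 30 degrees to the rack's -x; y is the rack's y. A seated tin has its origin here (4 mm sideways play, so it may lean a few degrees more) and its z along this z; its top 42 mm stand out.
- crock: Blue ceramic salt crock with wooden lid, 112 mm diameter, 114 mm tall, loose bystander. Origin: centre of its underside.
- clip_jar: Small glass jar with spring-clip lid, 68 mm diameter (74 mm over the wire clip), 97 mm tall, loose bystander. Origin: centre of its underside.
There are look-alikes about, which are no part of the job. What is shaped like the tin_2 but orange or turquoise is not meant.

How it is judged:
On the way, in this order (a step that is already met when the one before it is completed fails the run):
1. tin one is lowered to the bottom of pocket one, still held, while tins two and three are not yet in their pockets (distance between tin_1 and pocket_1 below 0.012 m and angle between the z axis of tin_1 and the z axis of pocket_1, either way round below 0.25 rad and contact force between tin_1 and the fingers above 1 N and distance between tin_2 and pocket_2 above 0.06 m and distance between tin_3 and pocket_3 above 0.06 m), for 0.1 s.
2. then tin two is lowered to the bottom of pocket two, still held, while tin three is not yet in its pocket (distance between tin_2 and pocket_2 below 0.012 m and angle between the z axis of tin_2 and the z axis of pocket_2, either way round below 0.25 rad and contact force between tin_2 and the fingers above 1 N and distance between tin_3 and pocket_3 above 0.06 m), for 0.1 s.
3. then tin three is lowered to the bottom of pocket three, still held (distance between tin_3 and pocket_3 below 0.012 m and angle between the z axis of tin_3 and the z axis of pocket_3, either way round below 0.25 rad and contact force between tin_3 and the fingers above 1 N), for 0.1 s.
At the end, for the whole second after the job is handed in: Each tin rests, still and released, in the pocket of its own number: its underside centre within 10 mm of the pocket's floor centre and its axis within 0.25 rad of the pocket's (distance between tin_1 and pocket_1 below 0.01 m and angle between the z axis of tin_1 and the z axis of pocket_1, either way round below 0.25 rad and linear speed of each of tin_1, tin_2, tin_3 below 0.02 m/s and angular speed of each of tin_1, tin_2, tin_3 below 0.2 rad/s and distance between tin_2 and pocket_2 below 0.01 m and angle between the z axis of tin_2 and the z axis of pocket_2, either way round below 0.25 rad and distance between tin_3 and pocket_3 below 0.01 m and angle between the z axis of tin_3 and the z axis of pocket_3, either way round below 0.25 rad); the robot touches nothing.
It fails at once if the salt crock is moved more than 30 mm (distance of crock from where it was at the start of the episode above 0.03 m).
It fails at once if the clip jar is moved more than 30 mm (distance of clip_jar from where it was at the start of the episode above 0.03 m).
It also fails if it takes over 70 s, if anything falls off the work surface, if the arm or the gripper's body presses on something with over 40 N, if the wrist force passes 120 N, or if a joint passes its speed limit or range.

## Working session

There is one attempt and no reset: what is moved stays moved. The work goes in short steps, each a Python script; the robot and the scene stay as the last script left them, time stands still between calls to the robot, and variables do not carry over. Pictures are saved under pics/ and viewed, at most 10 in all, crops included, and the job is handed in when it is done.

```bash
mkdir -p pics
python3 - <<'E'
from cell import env,camera,calibration
import cv2,numpy as np
for n in("top","scene"):
    p,d=camera(n); cv2.imwrite(f"pics/{n}0.png",p); np.save(f"{n}0.npy",d)
    c=calibration(n); R,_=cv2.Rodrigues(np.array(c["rvec"])); print(n,c,-R.T@np.array(c["tvec"]).ravel())
s=env.get_state();print(s)
E
```

```text
top {'fx': 452.25758248353145, 'fy': 452.25758248353145, 'cx': 319.386392604878, 'cy': 237.10351889066857, 'rvec': array([ 2.14735821, -2.10301332,  0.18956826]), 'tvec': array([-0.02527003,  0.58725196,  0.78693502])} [ 0.436497   -0.01711728  0.87974288]
scene {'fx': 434.70358857766706, 'fy': 434.70358857766706, 'cx': 320.6277700618608, 'cy': 238.03883492442364, 'rvec': array([ 0.70610778,  2.62458556, -1.07604727]), 'tvec': array([ 0.4903469 , -0.142005  ,  1.14537989])} [0.89580594 0.52649264 0.70202408]
{'time': 0.1, 'qpos': array([-1.34807236,  0.47772118,  0.02236562,  1.55630149, -0.01150585,
        1.10931078, -0.0830875 ]), 'joint_velocities': array([ 5.06279952e-04, -1.97298748e-03, -7.49304641e-06, -2.90362309e-03,
       -4.60663898e-04,  8.22399114e-04,  6.55967651e-04]), 'joint_torque': array([ 3.83900246e-03, -5.97764182e+01,  1.61317628e+00, -2.81953597e+01,
        1.27425665e-02,  4.95242479e-03,  3.50657061e-06]), 'tcp_pos': array([0.21913896, 0.63802109, 0.30304236]), 'orientation': array([-7.21971413e-05,  1.64653700e-01,  9.86351108e-01, -8.02924152e-04]), 'force': array([-0.25955218, -1.36377021, -1.06899526]), 'torque': array([-0.0269441 , -0.00315677, -0.02265304]), 'gripper_force': 0.0, 'opening': 0.08537617045485447}
```

View pics/top0.png

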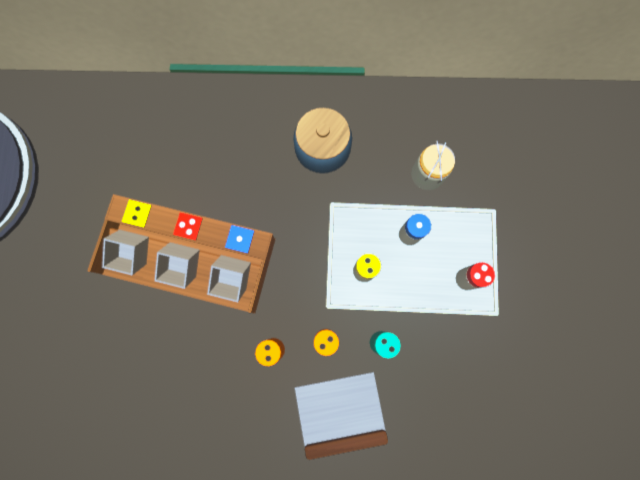

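View pics/scene0.png

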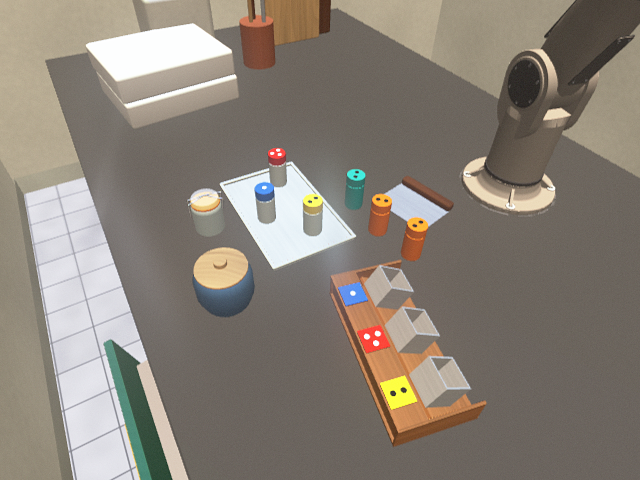

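The top view shows the tins at px (419,226) blue, (369,266) yellow and (481,275) red. The tags are at (137,213) yellow, (188,226) red and (239,239) blue. The look-alikes (orange, orange, turquoise) stand at about (268..388, 345) on the robot's side. The scene view agrees with this, and the pockets lean away from the tags.

```bash
cat > h.py <<'E'
import cv2,numpy as np
from scipy.spatial.transform import Rotation as Rn
from cell import env,kin,camera,calibration,job
HUE={1:(100,118),2:(26,34),3:(0,6)}
def ray(c,px,z):
    R,_=cv2.Rodrigues(np.array(c["rvec"],float)); t=np.array(c["tvec"],float).ravel()
    o=-R.T@t; K=np.array([[c["fx"],0,c["cx"]],[0,c["fy"],c["cy"]],[0,0,1]])
    d=R.T@np.linalg.solve(K,[px[0],px[1],1]); return (o+d*(z-o[2])/d[2])
def proj(c,P):
    K=np.array([[c["fx"],0,c["cx"]],[0,c["fy"],c["cy"]],[0,0,1]])
    return cv2.projectPoints(np.float64([P]),np.float64(c["rvec"]),np.float64(c["tvec"]),K,None)[0].ravel()
def blobs(p,k,amin=80):
    h=cv2.cvtColor(p,cv2.COLOR_BGR2HSV); lo,hi=HUE[k]
    m=cv2.inRange(h,(lo,140,90),(hi,255,255))
    if k==3: m|=cv2.inRange(h,(174,140,90),(180,255,255))
    m=cv2.morphologyEx(m,cv2.MORPH_OPEN,np.ones((3,3)))
    cs,_=cv2.findContours(m,cv2.RETR_EXTERNAL,cv2.CHAIN_APPROX_NONE)
    return [c for c in cs if cv2.contourArea(c)>amin]
def cen(c):
    m=cv2.moments(c); return m["m10"]/m["m00"],m["m01"]/m["m00"]
def quat(R): return Rn.from_matrix(R).as_quat()[[3,0,1,2]]
E
python3 - <<'E'
from h import *
for n in("top","scene"):
    p=cv2.imread(f"pics/{n}0.png"); c=calibration(n)
    for k in HUE:
        for b in blobs(p,k):
            print(n,k,cv2.contourArea(b),np.round(cen(b),1),"tag",ray(c,cen(b),.06)[:2].round(4),"lid",ray(c,cen(b),.092)[:2].round(4))
E
```

```text
top 1 487.0 [239.1 238.8] tag [0.5802 0.1347] lid [0.5746 0.1287]
top 1 428.5 [418.  225.6] tag [ 0.6118 -0.1951] lid [ 0.605  -0.1881]
top 2 441.5 [367.8 265.8] tag [ 0.5352 -0.1024] lid [ 0.5313 -0.0991]
top 2 515.5 [136.1 213.1] tag [0.6248 0.3291] lid [0.6175 0.3156]
top 3 351.5 [478.9 274.9] tag [ 0.5228 -0.3038] lid [ 0.5194 -0.2926]
top 3 508.0 [187.4 225.9] tag [0.6025 0.2317] lid [0.596  0.2219]
scene 1 377.5 [352.6 293.8] tag [0.5827 0.1367] lid [0.5984 0.1561]
scene 1 156.5 [264.  188.2] tag [ 0.592  -0.2254] lid [ 0.6071 -0.188 ]
scene 2 725.5 [397.9 392.1] tag [0.6272 0.3303] lid [0.6406 0.3401]
scene 2 115.5 [310.6 200.8] tag [ 0.5193 -0.1323] lid [ 0.5381 -0.0994]
scene 3 551.0 [372.9 338.4] tag [0.6052 0.233 ] lid [0.6197 0.2477]
scene 3 120.0 [277.5 158.5] tag [ 0.5107 -0.3177] lid [ 0.5299 -0.2756]
```

```bash
cat >> h.py <<'E'
TH=np.arctan2(-.0445,.194); RX=np.array([np.cos(TH),np.sin(TH),0]); RY=np.array([-np.sin(TH),np.cos(TH),0])
def Rtool(tilt=0,th=TH):   # tool z = -(pocket-like axis), y = rack y
    rx=np.array([np.cos(th),np.sin(th),0]); ry=np.array([-np.sin(th),np.cos(th),0])
    z=-(np.cos(tilt)*np.array([0,0,1])-np.sin(tilt)*rx); return np.column_stack([np.cross(ry,z),ry,z])
DOWN=quat(Rtool())
E
python3 - <<'E'
from h import *
im=[]
for i,P in enumerate([(.55,.24,.36),(.55,-.19,.36)]):
    env.reach(P,DOWN); env.dwell(.3); c=calibration("wrist"); p,d=camera("wrist"); im.append(p)
    R,_=cv2.Rodrigues(np.array(c["rvec"])); print("cam",(-R.T@np.array(c["tvec"])).round(3),env.get_state()["tcp_pos"].round(4),env.get_state()["qpos"].round(2),env.get_state()["time"])
    for k in HUE:
        for b in blobs(p,k): 
            (x,y),r=cv2.minEnclosingCircle(b)
            print(k,cv2.contourArea(b),np.round(cen(b)),"tag",ray(c,cen(b),.06)[:2].round(4),"lid",ray(c,cen(b),.094)[:2].round(4))
    cv2.imwrite(f"pics/w{i}.png",p)
cv2.imwrite("pics/wboth.png",cv2.resize(np.hstack(im),(800,300)))
E
```

```text
cam [0.478 0.257 0.431] [0.5499 0.2404 0.3599] [-0.69  0.31  0.22  1.69 -0.07  1.15  0.9 ] 2.3333
1 1285.5 [239. 255.] tag [0.5789 0.1349] lid [0.5697 0.1461]
2 712.5 [ 11. 272.] tag [ 0.5391 -0.1293] lid [ 0.5335 -0.0939]
2 1372.5 [414. 256.] tag [0.6241 0.3296] lid [0.6107 0.3229]
3 1354.0 [327. 256.] tag [0.6017 0.2322] lid [0.5904 0.2345]
cam [ 0.478 -0.173  0.431] [ 0.5502 -0.1895  0.36  ] [-0.15  0.29  0.48  1.74 -0.14  1.14  1.71] 4.2667
1 1197.5 [335. 266.] tag [ 0.6161 -0.1914] lid [ 0.6034 -0.1897]
1 1310.0 [623. 171.] tag [0.5794 0.1301] lid [0.5701 0.1023]
2 1470.5 [407. 178.] tag [ 0.5354 -0.0942] lid [ 0.5302 -0.1014]
3 1377.0 [212. 209.] tag [ 0.5209 -0.3078] lid [ 0.517  -0.2954]
```

View pics/wboth.png

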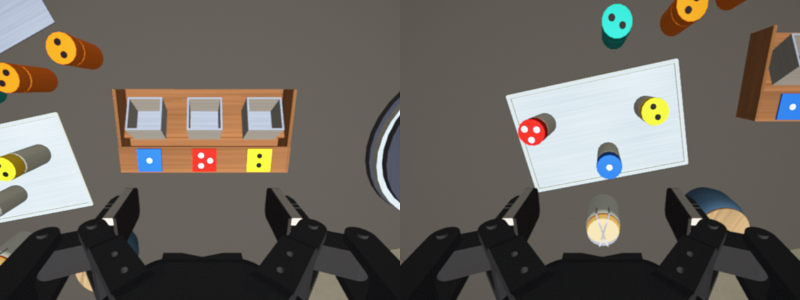

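The wrist view shows the rack row level in the image, so the yaw is good. All three lids are clear of neighbours within finger reach. Next I check IK for the pocket poses, then pick tin 1 after a close look.

```bash
cat >> h.py <<'E'
TAG={1:(.5797,.1351),3:(.6022,.2323),2:(.6246,.3296)}
TIN={1:(.604,-.189),2:(.531,-.100),3:(.518,-.294)}
L=.127; TILT=np.radians(30); PZ=np.cos(TILT)*np.array([0,0,1])-np.sin(TILT)*RX; QT=quat(Rtool(TILT))
def pocket(k): return np.array([*TAG[k],.03])-.062*RX
def lidpos(c,d,est,zt=.094,r=.04):
    v,u=np.nonzero(d>0); D=d[v,u]; R,_=cv2.Rodrigues(np.array(c["rvec"],float))
    X=np.column_stack([(u-c["cx"])/c["fx"]*D,(v-c["cy"])/c["fy"]*D,D])-np.array(c["tvec"],float).ravel()
    W=X@R; s=(np.hypot(*(W[:,:2]-est).T)<r)&(abs(W[:,2]-zt)<.006); W=W[s]
    W=W[abs(W[:,2]-np.median(W[:,2]))<.0025]
    (x,y),rad=cv2.minEnclosingCircle(W[:,:2].astype(np.float32)*1000)
    return W.mean(0),np.array([x,y,rad]),len(W)
def pick(k):
    e=np.array(TIN[k]); env.reach((*e,.30),DOWN); env.dwell(.2)
    c=calibration("wrist"); p,d=camera("wrist"); cv2.imwrite(f"pics/hover{k}.png",p)
    m,circ,n=lidpos(c,d,e); print("lid",m.round(4),circ.round(1),n)
    if n>100 and np.hypot(*(m[:2]-e))<.012: e=m[:2]
    env.movel((*e,.30),velocity=.15); hit=env.movel((*e,.002+L),velocity=.12,stop_force=15)
    env.grip(.03,f_grip=60); s=env.get_state(); print("hit",hit,"grip",s["opening"],s["gripper_force"],s["tcp_pos"].round(4))
    env.movel((*e,.33),velocity=.2); s=env.get_state(); print("lifted",s["opening"],s["gripper_force"],s["time"])
E
python3 - <<'E'
from h import *
for k in (1,2,3):
    print(k,pocket(k).round(4))
    for h in (0,.11,.17):
        q=kin.inverse_kinematics(pocket(k)+PZ*(L+h),QT); print(h,None if q is None else np.round(q,2))
pick(1)
E
```

```text
1 [0.5193 0.149  0.03  ]
0 [ 0.29  0.68 -1.19  2.31  1.56  1.02 -0.61]
0.11 [-0.45  0.11 -0.38  2.36  0.95  0.61 -0.26]
0.17 [-0.24 -0.01 -0.63  2.33  0.74  0.71 -0.07]
2 [0.5642 0.3435 0.03  ]
0 [-1.25  0.57  0.43  2.05  0.65  0.41 -0.14]
0.11 [-1.01  0.35  0.01  2.03  0.77  0.74 -0.24]
0.17 [-0.78  0.27 -0.33  2.    0.79  0.91 -0.26]
3 [0.5418 0.2462 0.03  ]
0 [-1.29  0.51  0.58  2.24  0.77  0.25 -0.19]
0.11 [-0.8   0.22 -0.14  2.21  0.88  0.68 -0.29]
0.17 [-0.53  0.14 -0.5   2.18  0.8   0.83 -0.23]
lid [ 0.6042 -0.1895  0.0951] [ 604.7 -189.7   21.8] 2000
hit False grip 0.04278657426630799 61.14435769384727 [ 0.6047 -0.1897  0.1297]
lifted 0.04196796741664335 60.85085071390495 8.3917
```

```bash
cat >> h.py <<'E'
def depth(k):
    s=env.get_state(); v=s["tcp_pos"]-pocket(k)-PZ*L
    return dict(ax=round(v@PZ*1e3,1),x=round(v@(np.cross(RY,PZ))*1e3,1),y=round(v@RY*1e3,1),F=s["force"].round(1),grip=(round(s["opening"],4),round(s["gripper_force"],1)),t=s["time"])
def lower(k,dx=0,dy=0,h0=.17):
    P=pocket(k)+dx*np.cross(RY,PZ)+dy*RY
    env.reach(P+PZ*(L+h0),QT); env.movel(P+PZ*(L+.06),velocity=.12); print(depth(k))
    hit=env.movel(P+PZ*(L-.005),velocity=.04,stop_force=12); env.dwell(.25); print("hit",hit,depth(k))
E
python3 - <<'E'
from h import *
lower(1)
cv2.imwrite("pics/s1.png",camera("scene")[0][180:480,200:600])
E
```

```text
{'ax': np.float64(60.2), 'x': np.float64(0.2), 'y': np.float64(0.2), 'F': array([ 0.2, -0.5, -1.2]), 'grip': (0.0426, 60.9), 't': 11.0333}
hit True {'ax': np.float64(-0.3), 'x': np.float64(-0.2), 'y': np.float64(-0.1), 'F': array([-2. , -0.3,  5.9]), 'grip': (0.0426, 61.5), 't': 12.6417}
```

It stopped at the expected depth, so tin 1 is seated. Release, retreat, look.

```bash
cat >> h.py <<'E'
def release(k):
    env.grip(.060); env.dwell(.2); env.movel(env.get_state()["tcp_pos"]+PZ*.15,velocity=.15); env.grip(.085)
E
python3 - <<'E'
from h import *
release(1); p=camera("scene")[0]; cv2.imwrite("pics/s1b.png",cv2.resize(p[180:480,200:600],(800,600))); print(env.get_state()["time"])
pick(2)
E
```

```text
14.7833
lid [ 0.5303 -0.1     0.0951] [ 531.1 -100.2   21.8] 2024
hit False grip 0.042503875116692985 61.127347889123484 [ 0.5308 -0.1001  0.1296]
lifted 0.04254907470059581 60.95354871475138 19.8167
```

View pics/s1b.png

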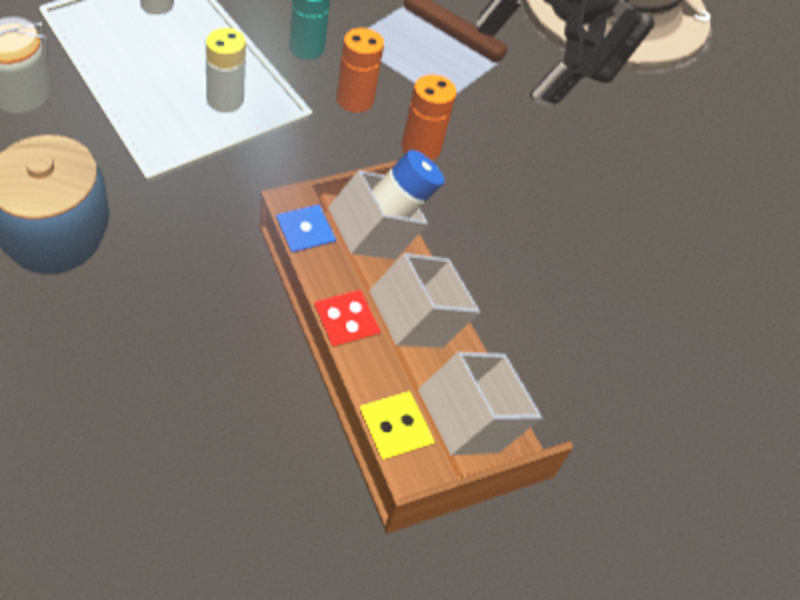

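The picture shows tin 1 seated, with its lid at about (418,175), lid outwards, and everything else undisturbed. Tin 2 is in hand.

Run:
```python
from h import *
lower(2)
```

```text
{'ax': np.float64(60.8), 'x': np.float64(0.0), 'y': np.float64(0.5), 'F': array([-0.5,  1.3, -1.9]), 'grip': (0.0428, 61.0), 't': 22.6333}
hit True {'ax': np.float64(0.0), 'x': np.float64(-0.4), 'y': np.float64(-0.0), 'F': array([-2. , -0.7,  5.4]), 'grip': (0.0424, 61.7), 't': 24.2417}
```

Run:
```python
from h import *
release(2); pick(3)
if env.get_state()["gripper_force"]>20: lower(3)
```

```text
lid [ 0.5188 -0.2985  0.0951] [ 519.5 -298.6   21.8] 2014
hit False grip 0.04285520133911135 61.30465034453664 [ 0.5193 -0.2985  0.1296]
lifted 0.04256191744397312 60.9173579182243 32.35
{'ax': np.float64(60.4), 'x': np.float64(0.1), 'y': np.float64(0.3), 'F': array([-0.6,  0.3, -1.5]), 'grip': (0.0425, 61.0), 't': 35.5}
hit True {'ax': np.float64(-0.2), 'x': np.float64(-0.2), 'y': np.float64(-0.1), 'F': array([-1.3, -0.6,  5.8]), 'grip': (0.0428, 61.6), 't': 37.1083}
```

Run:
```python
from h import *
release(3); env.dwell(.3); p=camera("scene")[0]; cv2.imwrite("pics/s3.png",p); print(env.get_state()["time"],env.get_state()["tcp_pos"])
```

```text
39.5 [0.40616891 0.2764733  0.26860907]
```

View pics/s3.png

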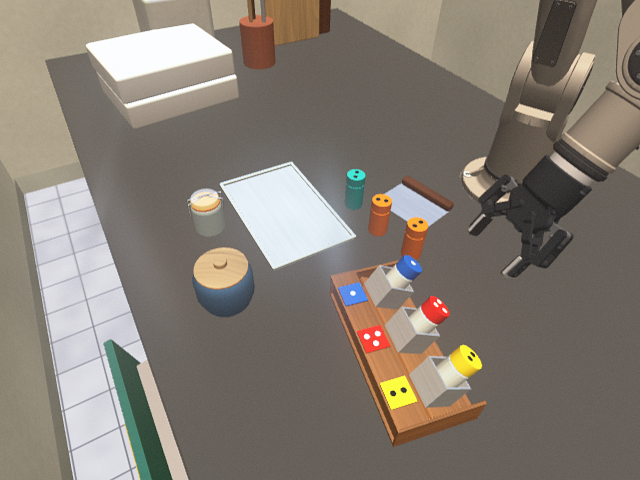

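All three tins are seated beside their matching tags, at lids (408,267) blue, (434,310) red and (465,360) yellow. The gripper is clear, and the crock and jar have not moved.

```bash
python3 -c "
from cell import job
print(job.job_done())"
```

```text
the job is handed in; nothing more can be done
None
```

I loaded tins one, two and three in that order into their matching pockets, each seated to the bottom with its lid outwards before release, left the crock and clip jar untouched, and handed the job in at about 40 s; no verdict came back.

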